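Seat a block in a drilling jig and lock it with the cam lever

ROBOT

A 6-joint arm with a two-finger parallel gripper is mounted at the origin on a cart in front of the work surface, level with it; the furniture and walls round the work are solid. World frame = base frame: x ahead of the robot, y to its left, z up, the work surface at z = 0. Lengths are in m, angles in rad, forces in N, time in s.
With the tool pointing down it reaches from about 0.225 to 0.875 m from the base axis. Payload 3.4 kg.
Tool frame: the origin (TCP) lies on the centre line of the jaws, within the pads' length; the fingertips stand 22 mm ahead of it and the grasp point (between the pads) lies 3 mm ahead of it; z points along the fingers, y is the line along which they close (so a half turn about z gives the same grasp; the last joint's range is limited). The gripper opens to 85 mm and grips with 20 to 120 N. Pads are 22 mm wide; open, the fingers measure 114 mm over their backs; the gripper's body (76 mm by 85 mm) begins 54 mm behind the grasp point. The pads swing forward as they close: fully open they stand 13 mm farther back than shut.
Start: joints at [-1.292, 0.276, 1.505, -0, 1.361, -0.121], TCP at [0.224, -0.53, 0.253] pointing down, gripper open.
Joint ranges: [-2.89, 2.89], [-0.75, 2.08], [0.22, 2.7], [-1.18, 4.32], [0.11, 2.71], [-2.7, 2.7]. Speed limits (rad/s): [2.57, 2.57, 3.14, 3.14, 3.14, 3.14].

INTERFACE

Orientations are given as a unit quaternion [w, x, y, z].
In Python, from rig import manip gives the robot as it stands.
- The arm moves only by the shell command python3 steer.py [OPENING] [FORCE], which reads ROWS from standard input. ROWS is a JSON list of rows, 1 to 5 of them, each of 4 numbers: dx, dy, dz in m, then a turn about the tool's z in rad; each row shifts and turns the commanded pose from where the row before left it, along the tool's axes as they then stand; what a row does not reach is not made up. A row lasts 1/12 s, in which the tool goes at most 0.0417 m and 0.125 rad, less where a joint would pass 70% of its speed; a pose out of reach is approached as far as the arm can. OPENING is the finger opening in m, set as the command begins (- or left out keeps the last). The fingers move at their own pace and stop on an object; FORCE is the grip in N (left out, the last holds). Time passes only in rows, so rows that do not move let the fingers close. It prints the time, the measured TCP pose, the force, the opening and the grip force at its end. Input that does not fit is refused with a message, and nothing moves.
- manip.get_state(): the state, without advancing time (a new reading comes with each control period).
- manip.get_image(name): name is "side" or "top"; returns a dict with "img" (400x640x3 uint8, red, green, blue), "camera_matrix" (3x3 intrinsics, pixels), "T" (4x4, takes a point from camera to world coordinates). Camera axes: x right, y down, z forward; pixel columns grow to the right and rows downward; lengths in m; the calibration is good to about 2 mm. A picture is of the moment at which its call begins. There is no depth.
- manip.sign_off(): hands the job in; it is judged then, once.
The state is a dict: "clock": time; "qpos": joint angles; "qd": joint speeds; "effort": joint torques, N m; "position": TCP position; "ee_rot": TCP orientation; "contact_force": force on the tool from outside, world axes, zero at the start; "moment": the same for the moment, N m; "width": finger opening in m; "gripper_force": force on a finger pad.
Only numpy, scipy, OpenCV 4.12 (cv2) and the standard library are available. Lean on these libraries where they do the work, as an engineer would, in place of code of your own. Each camera call takes 0.05 s, during which the arm holds its last target. There are 200 camera calls.

TASK

The short thick wooden block lying on the drilling jig has to be set up for drilling. Push it along the jig's base with the fingertips until it sits square and fully home against both the long back fence and the end stop, then push the cam lever round until the cam bears firmly on the block and stays there by itself. Only push: do not lift the block, and leave the other things on and round the jig where they are.

Things in the scene. Friction and masses are not known exactly. Their poses are not given: they have to be found in the camera images.
- jig: Drilling jig fixed to the bench: plywood board 210 (x) x 250 (y) x 15 mm on short feet. Origin below its centre at bench level; board top at z = 35 mm. Axes: x towards the fence (away from the bench's front edge), y along the fence, away from the end stop (to the robot's left), z up. Jig x, y, z in the entries below are in this frame, in mm.
- fence (a point): Middle of the fence's working face, at board level (jig 70, 5, 35), axes as the jig's. The fence is a straight aluminium bar along jig y from y = -108 to 118, 37 mm high above the board; the face looks to jig -x.
- stop (a point): Middle of the end stop's working face, at board level (jig 43, -100, 35), axes as the jig's. The stop is a small steel block, x = 21 to 65, 28 mm high above the board; the face looks to jig +y.
- bush (a point): Top centre of the drill bush (jig 52, -55, 84). Its steel drill plate sits on the fence and overhangs the block's final place: jig x = 42 to 90, y = -83 to -27, underside 37 mm above the board (3 mm over the block), bush top 49 mm above the board.
- home (a point): Point on the board's top (jig 52, -55, 35), axes as the jig's: the block's origin lies here, its long side along jig y, when it is fully home against fence and end stop.
- block: The workpiece: dark wooden block, 36 (its x) x 90 (its y) x 34 mm high, 0.1 to 0.2 kg, loose on the board. Origin at the centre of its underside. It starts in front of the fence, on the +y side of the cam, 40 to 70 mm short of home in jig x and 85 to 105 mm short in jig y, turned up to 0.35 rad from the fence's direction.
- cam_lever: Cam lever, turning about an upright axis; origin on the axis at the board's top, bar and ball knob along its own -x. Open, the bar points to jig -x; closing turns it clockwise seen from above, the bar swinging towards jig +y. It starts 0 to 0.35 rad closed. With the block home the cam meets it at about 1.4 rad and wedges; end of travel 1.75. Friction 0.1 N m, no spring; stays where left.
- cam_pivot (a point): Axis of the cam lever at the board's top (jig 17, -55, 35), axes as the jig's. Cam: steel disc of radius 18 mm, 7 mm eccentric, from 4 to 26 mm above the board; open, it leaves 41 to 42 mm to the fence for the 36 mm block to pass. The hub on the axis is 15 mm thick and stands to 44 mm above the board.
- lever_bar (a point): Point on the lever's bar to push sideways, 50 mm from the pivot's axis: centre of a level round steel bar 10 mm thick, 33 mm above the board, bare from 8 to 62 mm from the axis; a black ball knob 23 mm across sits at 75 mm. A sideways push of 6 to 12 N here sets the cam firmly.
- nut: Bystander: large hexagon nut, 30 x 34 x 16 mm, lying on the board near its front left corner. Origin at the centre of its underside.
- offcut: Bystander: flat dark wooden block, 45 (x) x 100 (y) x 20 mm, lying on the bench behind the fence. Origin at the centre of its underside.
- tape: Bystander: tape measure, 42 (x) x 78 (y) x 66 mm high, standing on the bench left of the jig. Origin at the centre of its underside.
- clip: Bystander: spring clip, 29 (x) x 68 (y) x 10 mm, lying on the bench left of the jig. Origin at the centre of its underside.
- marker: Bystander: marker pen, 131 x 13 mm, lying on the bench well to the right of the jig, near the switch end of the power strip. Origin at the centre of its underside.

How it is judged:
On the way, in this order (a step that is already met when the one before it is completed fails the run):
1. the block has been pushed to the end stop along the fence while the lever is still open (x of block in the frame of home above -0.006 m and y of block in the frame of home below 0.004 m and x of lever_bar in the frame of cam_pivot below -0.027 m), for 0.1 s.
2. the cam lever has been swung and its cam bears on the block (x of lever_bar in the frame of cam_pivot above -0.0227 m and contact force between cam_lever and block above 4 N), for 0.1 s.
At the end, for the whole second after the job is handed in: The block lies flat on the jig's board, its back face within 2.5 mm of the fence and its end within 2.5 mm of the end stop, square within 0.035 rad, at rest, with the cam lever swung past 1.1 rad and the cam by itself pressing on the block with more than 4 N (all of step 2 and x of block in the frame of home between -0.0025 and 0.003 m and y of block in the frame of home between -0.003 and 0.0025 m and angle between the y axis of block and the y axis of jig, either way round below 0.035 rad and z of block in the frame of home between -0.003 and 0.003 m and linear speed of block below 0.01 m/s); the robot touches nothing.
It fails at once if the block is lifted more than 8 mm off the jig's board or tipped (z of block in the frame of home above 0.008 m or angle between block's own z axis and vertical above 0.25 rad).
It fails at once if one of the bystanders (nut, flat offcut, tape measure, spring clip, marker) is moved more than 25 mm (distance of any of nut, offcut, tape, clip, marker from where it was at the start of the episode above 0.025 m).
It also fails if it takes over 67 s, if anything falls off the work surface, if the arm or the gripper's body presses on something with over 40 N, if the wrist force passes 120 N, or if a joint passes its speed limit or range.

## Working session

There is one attempt and no reset: what is moved stays moved. The work goes in short steps, Python scripts to look and compute and a shell command to move; the robot and the scene stay as the last step left them, time stands still between calls to the robot, and variables do not carry over. Pictures are saved under pics/ and viewed, at most 10 in all, crops included, and the job is handed in when it is done.

```bash
ls; mkdir -p pics
python3 - <<'E'
from rig import manip
import cv2
for n in("top","side"):
    d=manip.get_image(n); cv2.imwrite(f"pics/{n}0.png",d["img"][:,:,::-1]); print(n,d["camera_matrix"].round(1).tolist(),d["T"].round(4).tolist())
s=manip.get_state(); print(s["clock"],s["position"],s["ee_rot"],s["width"])
E
```

```text
pics
rig.py
steer.py
top [[462.4, 0.0, 319.6], [0.0, 462.4, 201.1], [0.0, 0.0, 1.0]] [[-0.0138, -0.9873, 0.1583, 0.4272], [-0.9999, 0.0134, -0.003, -0.0984], [0.0009, -0.1583, -0.9874, 1.143], [0.0, 0.0, 0.0, 1.0]]
side [[434.5, 0.0, 318.4], [0.0, 434.5, 202.2], [0.0, 0.0, 1.0]] [[-0.7122, -0.6308, 0.3081, 0.3009], [-0.702, 0.6352, -0.322, 0.2027], [0.0074, -0.4456, -0.8952, 0.9335], [0.0, 0.0, 0.0, 1.0]]
0.1 [ 0.22366311 -0.52922782  0.25253118] [-8.24502952e-04  9.80090744e-01  1.98548357e-01 -6.02148538e-05] 0.08525254514717626
```

View pics/top0.png

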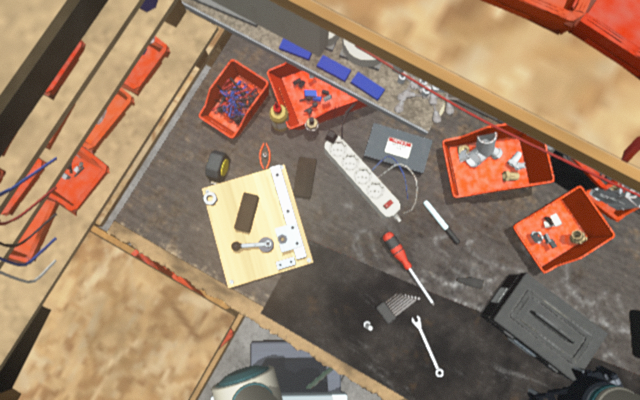

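View pics/side0.png

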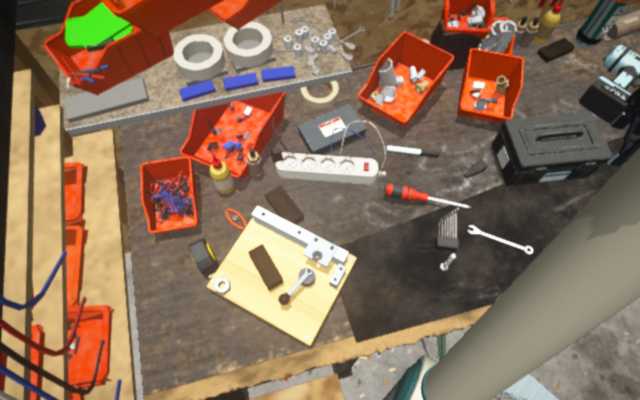

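Run:
```python
import cv2
a=cv2.imread("pics/top0.png")[145:295,190:330]; cv2.imwrite("pics/topc.png",cv2.resize(a,None,fx=4,fy=4,interpolation=cv2.INTER_CUBIC))
a=cv2.imread("pics/side0.png")[195:345,200:360]; cv2.imwrite("pics/sidec.png",cv2.resize(a,None,fx=4,fy=4,interpolation=cv2.INTER_CUBIC))
```

```text
(no output)
```

View pics/topc.png

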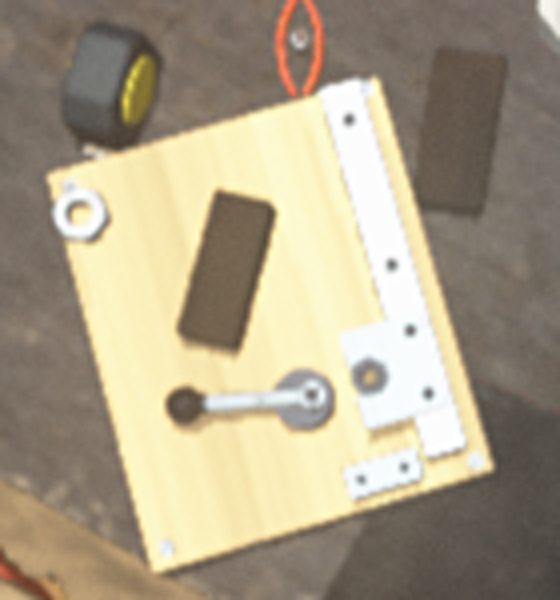

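View pics/sidec.png

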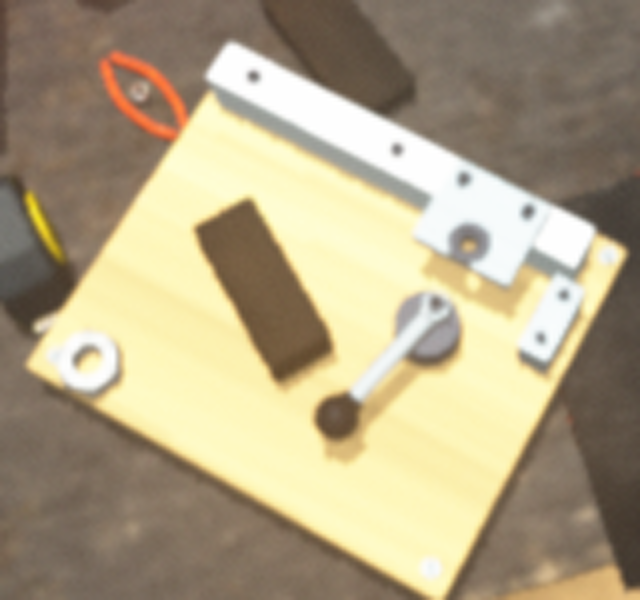

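```bash
cat > h.py <<'E'
from rig import manip
import numpy as np
from scipy.optimize import least_squares
OFF={"top":(190,145),"side":(200,195)}
CAM={n:manip.get_image(n) for n in OFF}
def full(n,c,s=4): return (np.array(c)+.5)/s-.5+OFF[n]
def proj(n,P):
    T=CAM[n]["T"]; p=(np.asarray(P)-T[:3,3])@T[:3,:3]; p=p@CAM[n]["camera_matrix"].T
    return p[...,:2]/p[...,2:]
def ray(n,px,z):
    T=CAM[n]["T"]; d=T[:3,:3]@np.linalg.solve(CAM[n]["camera_matrix"],[*px,1]); return T[:3,3]+d*(z-T[2,3])/d[2]
def R(a): return np.array([[np.cos(a),-np.sin(a)],[np.sin(a),np.cos(a)]])
def place(q,L):
    L=np.atleast_2d(L); return np.c_[L[:,:2]@R(q[2]).T+q[:2],L[:,2]]
def fit(obs,q0):
    f=lambda q:np.concatenate([(proj(n,place(q,[L]))[0]-full(n,c)) for n,L,c in obs])
    r=least_squares(f,q0,loss="soft_l1"); return r.x,r.fun
E
cat > m.py <<'E'
from h import *
J=[("top",(-.105,.125,.035),(48,176)),("top",(.105,.125,.035),(378,80)),("top",(.105,-.125,.035),(493,466)),("top",(-.105,-.125,.035),(155,572)),
("top",(.052,-.055,.084),(370,377)),("top",(.017,-.055,.079),(312,395)),
("side",(-.105,.125,.035),(27,366)),("side",(.105,-.125,.035),(627,247)),("side",(.052,-.055,.084),(469,243)),("side",(.017,-.055,.079),(436,305))]
qj,r=fit(J,[.4,.05,-1.3]); print("jig",qj.round(4),r.reshape(-1,2).round(1).tolist())
h=.069
# block corners top face: +y end is far
B=[("top",(-.018,.045,h),(220,190)),("top",(.018,.045,h),(275,206)),("top",(-.018,-.045,h),(179,326)),("top",(.018,-.045,h),(238,345)),
("side",(-.018,.045,h),(195,228)),("side",(.018,.045,h),(250,198)),("side",(.018,-.045,h),(330,332)),("side",(-.018,-.045,h),(280,370))]
qb,r=fit(B,[*qj[:2],qj[2]-.3]); print("block",qb.round(4),r.reshape(-1,2).round(1).tolist())
b=R(-qj[2])@(qb[:2]-qj[:2]); print("block in jig",b.round(4),qb[2]-qj[2])
for n,c in(("top",(186,404)),("side",(337,416))):
    k=ray(n,full(n,c),.068)[:2]; print("knob jig",(R(-qj[2])@(k-qj[:2])).round(4))
for n,c in(("top",(80,214)),("side",(90,362))):
    k=ray(n,full(n,c),.051)[:2]; print("nut jig",(R(-qj[2])@(k-qj[:2])).round(4))
E
python3 m.py
```

```text
jig [ 0.5489  0.0507 -1.2888] [[-0.5, -0.1], [-0.2, -0.6], [0.5, 1.0], [-0.4, 0.7], [-0.1, 0.0], [-0.0, 0.1], [-0.4, -0.2], [0.3, 0.3], [-0.0, -0.6], [0.0, -1.0]]
block [ 0.5754  0.0707 -1.8072] [[-1.2, -0.0], [-0.2, -0.7], [-0.5, 3.1], [-0.3, 1.7], [-0.6, -0.7], [0.8, -1.6], [1.9, -0.1], [-1.1, -0.5]]
block in jig [-0.0119  0.031 ] -0.518455408711713
knob jig [-0.0551 -0.0374]
knob jig [-0.0559 -0.0385]
nut jig [-0.0884  0.0924]
nut jig [-0.0895  0.0909]
```

```bash
cat > blk.py <<'E'
from h import *
import cv2
from scipy.optimize import minimize
def block(qj,q0,thr=110,names=("top","side")):
    corners=np.array([(x,y,z) for x in(-.018,.018) for y in(-.045,.045) for z in(.035,.069)])
    M={}
    for n in names:
        g=cv2.resize(CAM[n]["img"].max(2),None,fx=4,fy=4,interpolation=cv2.INTER_CUBIC)
        roi=np.zeros_like(g); c=proj(n,place(q0,np.array([(x,y,.05) for x in(-.03,.03) for y in(-.058,.058)])))
        cv2.fillConvexPoly(roi,cv2.convexHull(((c+.5)*4).astype(np.int32)),1)
        M[n]=((g<thr)&(roi>0)).astype(np.uint8)
    def cost(q):
        s=0
        for n in names:
            m=np.zeros_like(M[n]); c=proj(n,place(q,corners))
            cv2.fillConvexPoly(m,cv2.convexHull((((c+.5)*4-.5)*16).astype(np.int32)),1,shift=4)
            s+=np.count_nonzero(m!=M[n])
        return s
    q=np.array(q0)
    simplex=np.vstack([q,q+[.006,0,0],q+[0,.006,0],q+[0,0,.1]])
    r=minimize(cost,q,method="Nelder-Mead",options=dict(initial_simplex=simplex,xatol=1e-4,fatol=1))
    return r.x,r.fun,[int(M[n].sum()) for n in names]
E
python3 - <<'E'
from blk import *
qj=np.array([.5489,.0507,-1.2888])
for n in (("top","side"),("top",),("side",)):
    q,f,a=block(qj,[.577,.07,-1.80],names=n)
    print(n,q.round(4),f,a,(R(-qj[2])@(q[:2]-qj[:2])).round(4),q[2]-qj[2])
E
```

```text
('top', 'side') [ 0.5794  0.0712 -1.9131] 21277.0 [2110, 1035] [-0.0112  0.035 ] -0.6243382084674713
('top',) [ 0.5787  0.0705 -1.7927] 9070.0 [2110] [-0.0107  0.0341] -0.5038918849687792
('side',) [ 0.5735  0.0742 -1.9162] 12256.0 [1035] [-0.0157  0.0302] -0.627365318674211
```

Run:
```python
from blk import *
qj=np.array([.5489,.0507,-1.2888])
print(CAM["top"]["img"][212,245:258].tolist())
for t in(140,160):
  for n in (("top","side"),("top",),("side",)):
    q,f,a=block(qj,[.577,.07,-1.80],thr=t,names=n)
    print(t,n,q.round(4),f,a,(R(-qj[2])@(q[:2]-qj[:2])).round(4),q[2]-qj[2])
```

```text
[[117, 99, 82], [119, 104, 84], [118, 100, 80], [117, 100, 82], [117, 101, 83], [118, 102, 81], [117, 100, 81], [111, 97, 80], [102, 87, 69], [97, 82, 64], [172, 148, 110], [255, 240, 180], [255, 248, 198]]
140 ('top', 'side') [ 0.578   0.0718 -1.868 ] 4141.0 [9398, 11056] [-0.0122  0.0338] -0.579204204886208
140 ('top',) [ 0.5754  0.0746 -1.8183] 1800.0 [9398] [-0.0155  0.0321] -0.529460341249502
140 ('side',) [ 0.5774  0.0719 -1.8766] 2306.0 [11056] [-0.0124  0.0332] -0.5877829355475777
160 ('top', 'side') [ 0.5773  0.0726 -1.8605] 3204.0 [9821, 11610] [-0.0132  0.0334] -0.5716997475012073
160 ('top',) [ 0.5772  0.0722 -1.818 ] 1357.0 [9821] [-0.0128  0.0332] -0.5291761845881715
160 ('side',) [ 0.5773  0.0735 -1.8435] 1848.0 [11610] [-0.014   0.0336] -0.5547276411663924
```

```bash
cat > s.py <<'E'
import sys,numpy as np
from rig import manip
from scipy.spatial.transform import Rotation as Ro
QJ=np.array([.5489,.0507,-1.2888])
def R(a): return np.array([[np.cos(a),-np.sin(a)],[np.sin(a),np.cos(a)]])
# usage: s.py [jx jy z psi_rel]  (psi_rel = tool-x yaw in jig frame; pi = tool x along -jig x)
s=manip.get_state(); p=s["position"]; w,x,y,z=s["ee_rot"]; M=Ro.from_quat([x,y,z,w]).as_matrix()
psi=np.arctan2(M[1,0],M[0,0]); j=R(-QJ[2])@(p[:2]-QJ[:2])
print("t",round(s["clock"],2),"jig",(j*1000).round(1),"z",round(p[2]*1000,1),"psi",round((psi-QJ[2])%(2*np.pi),3),"Fjig",(R(-QJ[2])@s["contact_force"][:2]).round(1),"w",round(s["width"],4))
if len(sys.argv)>4:
    a=list(map(float,sys.argv[1:5])); g=np.r_[R(QJ[2])@(np.array(a[:2])/1000)+QJ[:2],a[2]/1000]
    print("shift tool axes mm",(M.T@(g-p)*1000).round(1),"turn",round(-((a[3]+QJ[2]-psi+np.pi)%(2*np.pi)-np.pi),3))
E
python3 s.py -68 35 160 3.1416
for i in 1; do :; done
echo '[[0.028,-0.0235,0,0],[0.028,-0.0235,0,0],[0.028,-0.0235,0,0],[0.028,-0.0235,0,0],[0.028,-0.0235,0,0]]' | python3 steer.py 0.044 20
echo '[[0.028,-0.0235,0,0],[0.028,-0.0235,0,0],[0.028,-0.0235,0,0],[0.028,-0.0235,0,0],[0.028,-0.0235,0,0]]' | python3 steer.py
echo '[[0.028,-0.0235,0,0],[0.028,-0.0235,0,0],[0.028,-0.0235,0,0],[0.028,-0.0235,0,0],[0.028,-0.0235,0,0]]' | python3 steer.py
echo '[[0.028,-0.0235,0,0],[0.028,-0.0235,0,0],[0.028,-0.0235,0,0],[0.028,-0.0235,0,0],[0.028,-0.0235,0,0]]' | python3 steer.py
echo '[[0,0,0,-0.121],[0,0,0,-0.121],[0,0,0,-0.121],[0,0,0,-0.121],[0,0,0,-0.121]]' | python3 steer.py
echo '[[0,0,0,-0.121],[0,0,0,-0.121],[0,0,0,-0.121],[0,0,0,-0.121],[0,0,0,-0.121]]' | python3 steer.py
echo '[[0,0,0,-0.121],[0,0,0,-0.121],[0,0,0,0]]' | python3 steer.py
python3 s.py -68 35 68 3.1416
```

```text
clock: 0.82
position: [0.3074, -0.3655, 0.2533]
ee_rot: [0.0, 0.98, 0.198, 0.0]
contact_force: [0.5, -0.9, 0.3]
width: 0.0441
gripper_force: 0.0
clock: 1.23
position: [0.3907, -0.2026, 0.2536]
ee_rot: [0.0, 0.98, 0.198, 0.0]
contact_force: [0.2, 0.4, -0.1]
width: 0.0441
gripper_force: 0.0
clock: 1.65
position: [0.474, -0.0397, 0.2536]
ee_rot: [0.0, 0.98, 0.199, 0.0]
contact_force: [0.7, -0.1, -0.5]
width: 0.0437
gripper_force: 0.0
clock: 2.07
position: [0.5572, 0.1231, 0.2534]
ee_rot: [0.0, 0.98, 0.199, 0.0]
contact_force: [-0.1, -0.7, -0.5]
width: 0.0438
gripper_force: 0.0
clock: 2.48
position: [0.5567, 0.1215, 0.2532]
ee_rot: [0.0, 0.875, 0.484, -0.0]
contact_force: [-0.3, -0.3, -0.1]
width: 0.0442
gripper_force: 0.0
clock: 2.9
position: [0.5567, 0.1212, 0.2533]
ee_rot: [0.0, 0.691, 0.723, -0.0]
contact_force: [-0.0, -0.1, 0.3]
width: 0.0439
gripper_force: 0.0
clock: 3.15
position: [0.5567, 0.1212, 0.2533]
ee_rot: [0.0, 0.6, 0.8, -0.0]
contact_force: [0.1, 0.6, 0.8]
width: 0.044
gripper_force: 0.0
t 3.15 jig [-65.6  27.1] z 253.3 psi 3.143 Fjig [-0.6  0.2] w 0.044
shift tool axes mm [  2.4   7.9 185.3] turn 0.001
```

```bash
echo '[[0.0025,0.008,0.02,0],[0,0,0.035,0],[0,0,0.035,0],[0,0,0.03,0],[0,0,0.02,0]]' | python3 steer.py >/dev/null
echo '[[0,0,0.015,0],[0,0,0.015,0],[0,0,0.01,0],[0,0,0.005,0],[0,0,0,0]]' | python3 steer.py; python3 s.py
python3 - <<'E'
from rig import manip
import cv2,numpy as np
o=[]
for n,(x,y) in dict(top=(190,145),side=(200,195)).items():
    a=manip.get_image(n)["img"][y:y+150,x:x+160,::-1]; o.append(cv2.resize(a,None,fx=2.5,fy=2.5,interpolation=cv2.INTER_CUBIC))
cv2.imwrite("pics/a.png",np.hstack(o))
E
```

```text
clock: 3.98
position: [0.5632, 0.1257, 0.0673]
ee_rot: [-0.001, 0.602, 0.799, -0.001]
contact_force: [0.4, 0.4, -0.2]
width: 0.0441
gripper_force: 0.0
t 3.98 jig [-68.1  34.6] z 67.3 psi 3.139 Fjig [-0.3  0.5] w 0.0441
```

View pics/a.png

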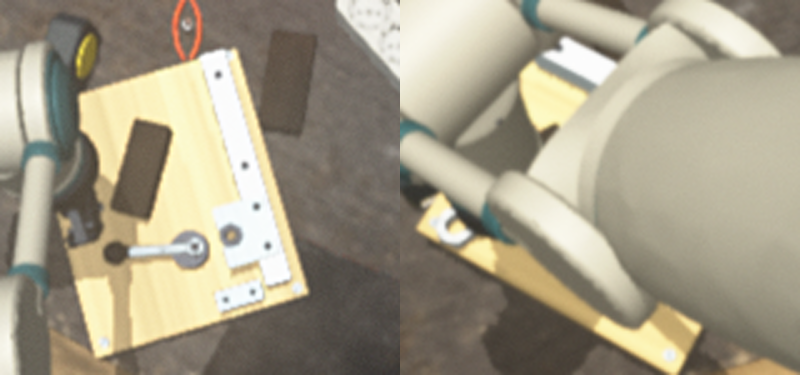

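```bash
echo '[[-0.008,0,0,0],[-0.008,0,0,0],[-0.008,0,0,0],[-0.008,0,0,0],[-0.008,0,0,0]]' | python3 steer.py >/dev/null; python3 s.py
echo '[[-0.008,0,0,0],[-0.008,0,0,0],[-0.008,0,0,0],[-0.006,0,0,0],[-0.005,0,0,0]]' | python3 steer.py  >/dev/null; python3 s.py
python3 - <<'E'
from rig import manip
import cv2
a=manip.get_image("top")["img"][145:295,190:330,::-1]; cv2.imwrite("pics/b.png",cv2.resize(a,None,fx=4,fy=4,interpolation=cv2.INTER_CUBIC))
E
```

```text
t 4.5 jig [-27.  35.] z 68.6 psi 3.14 Fjig [ 0.  -0.4] w 0.044
t 4.92 jig [ 7.8 35.2] z 68.3 psi 3.14 Fjig [-1.3  0.5] w 0.0441
```

View pics/b.png

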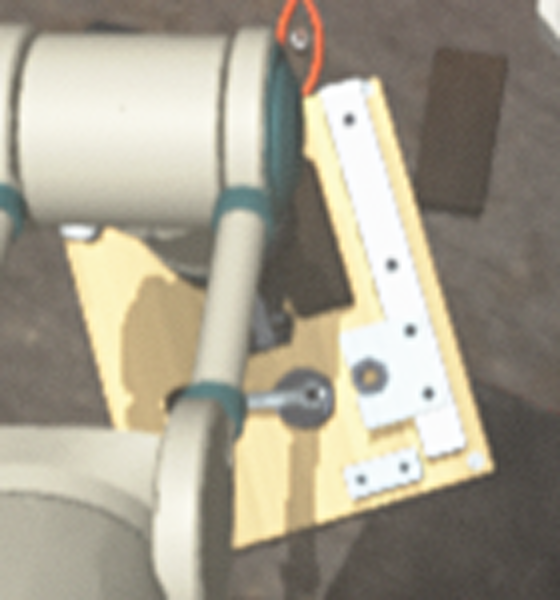

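The picture shows the block squared against the two fingers, with its near right corner at about (353,303), some 15 mm short of the fence. I'll keep pushing.

```bash
echo '[[-0.004,0,0,0],[-0.004,0,0,0],[-0.003,0,0,0],[-0.002,0,0,0],[-0.001,0,0,0]]' | python3 steer.py >/dev/null; python3 s.py
echo '[[-0.001,0,0,0],[-0.001,0,0,0],[-0.001,0,0,0],[0,0,0,0]]' | python3 steer.py  >/dev/null; python3 s.py
```

```text
t 5.38 jig [21.1 35.1] z 68.3 psi 3.141 Fjig [-1.8  0.9] w 0.0443
t 5.72 jig [23.4 35.1] z 68.3 psi 3.14 Fjig [-4.2  0.8] w 0.0441
```

```bash
echo '[[-0.001,0,0,0],[-0.001,0,0,0],[0,0,0,0]]' | python3 steer.py >/dev/null; python3 s.py
echo '[[-0.001,0,0,0],[0,0,0,0]]' | python3 steer.py  >/dev/null; python3 s.py
```

```text
t 5.97 jig [23.4 35.1] z 68.3 psi 3.139 Fjig [-9.8  1.3] w 0.044
t 6.13 jig [23.5 35.1] z 68.4 psi 3.139 Fjig [-12.4   1.8] w 0.0441
```

```bash
echo '[[0.005,0,0,0],[0.015,0,0,0],[0.01,0,-0.02,0],[0,0,-0.04,0],[0,0,-0.02,0]]' | python3 steer.py 0.044 >/dev/null; python3 s.py 50 108 150 3.1416
python3 - <<'E'
from h import *
p=ray("top",full("top",(353,303)),.052); print(R(1.2888)@(p[:2]-[.5489,.0507]))
E
```

```text
t 6.55 jig [-3.5 36. ] z 151.0 psi 3.142 Fjig [-0.   1.8] w 0.0443
shift tool axes mm [-53.5  72.    1.3] turn 0.0
[ 0.05306974 -0.00682787]
```

```bash
echo '[[-0.0135,0.018,0,0],[-0.02,0.027,0,0],[-0.02,0.027,0,0],[0,0,0,0],[0,0,0,0]]' | python3 steer.py 0 20 >/dev/null; python3 s.py 50 108 150 3.1416
python3 - <<'E'
from rig import manip
import cv2,numpy as np
o=[]
for n,(x,y) in dict(top=(190,145),side=(200,195)).items():
    a=manip.get_image(n)["img"][y:y+150,x:x+160,::-1]; o.append(cv2.resize(a,None,fx=2.5,fy=2.5,interpolation=cv2.INTER_CUBIC))
cv2.imwrite("pics/c.png",np.hstack(o))
E
```

```text
t 7.07 jig [ 51.3 107.3] z 146.4 psi 3.14 Fjig [ 0.8 -0.4] w -0.0003
shift tool axes mm [ 1.3  0.7 -3.6] turn -0.002
```

View pics/c.png

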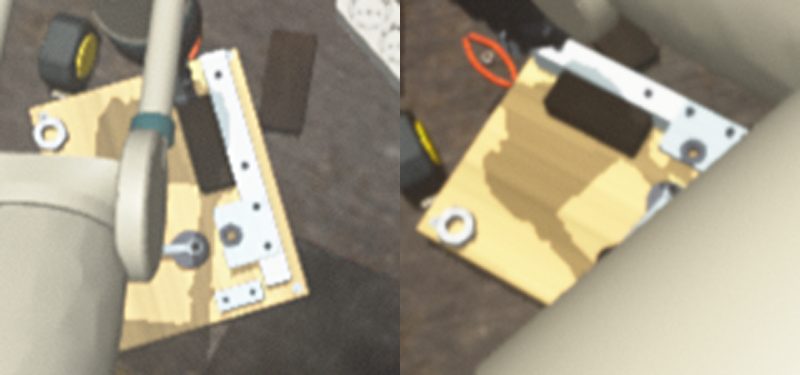

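Run:
```python
from h import *
for n,c in(("side",(167,70)),("side",(146,97)),("side",(253,113)),("side",(240,150)),("top",(235,187)),("top",(205,193))):
    p=ray(n,(np.array(c)+.5)/2.5-.5+OFF[n],.069); print(n,c,(R(1.2888)@(p[:2]-[.5489,.0507])*1000).round(1))
```

```text
side (167, 70) [68.8 78.4]
side (146, 97) [38.7 81. ]
side (253, 113) [69.8 -6.8]
side (240, 150) [ 35.6 -13.5]
top (235, 187) [ 67.5 -11.2]
top (205, 193) [39.2 -8.4]
```

```bash
echo '[[0.001,0.001,0.03,0],[0,0,0.025,0],[0,0,0.015,0],[0,0,0.008,0],[0,0,0,0]]' | python3 steer.py >/dev/null; python3 s.py
echo '[[0,-0.006,0,0],[0,-0.006,0,0],[0,-0.006,0,0],[0,-0.006,0,0],[0,-0.006,0,0]]' | python3 steer.py >/dev/null; python3 s.py
echo '[[0,-0.006,0,0],[0,-0.006,0,0],[0,-0.006,0,0],[0,-0.006,0,0],[0,-0.006,0,0]]' | python3 steer.py >/dev/null; python3 s.py
```

```text
t 7.68 jig [ 48.5 106.1] z 68.4 psi 3.141 Fjig [-0.1  0.3] w -0.0002
t 8.1 jig [49.6 78.6] z 71.7 psi 3.14 Fjig [-0.8  2.3] w -0.0001
t 8.52 jig [49.6 49.8] z 71.7 psi 3.14 Fjig [-2.9  4.6] w 0.0
```

```bash
echo '[[0,-0.006,0,0],[0,-0.006,0,0],[0,-0.006,0,0],[0,-0.006,0,0],[0,-0.006,0,0]]' | python3 steer.py >/dev/null; python3 s.py
echo '[[0,-0.003,0,0],[0,-0.002,0,0],[0,-0.002,0,0],[0,-0.001,0,0],[0,-0.001,0,0]]' | python3 steer.py >/dev/null; python3 s.py
python3 - <<'E'
from rig import manip
import cv2
a=manip.get_image("top")["img"][145:295,190:330,::-1]; cv2.imwrite("pics/d.png",cv2.resize(a,None,fx=4,fy=4,interpolation=cv2.INTER_CUBIC))
E
```

```text
t 8.93 jig [49.5 20. ] z 71.7 psi 3.14 Fjig [-2.4  5.4] w -0.0
t 9.35 jig [49.6  8.9] z 70.2 psi 3.141 Fjig [0.1 2.7] w 0.0004
```

View pics/d.png

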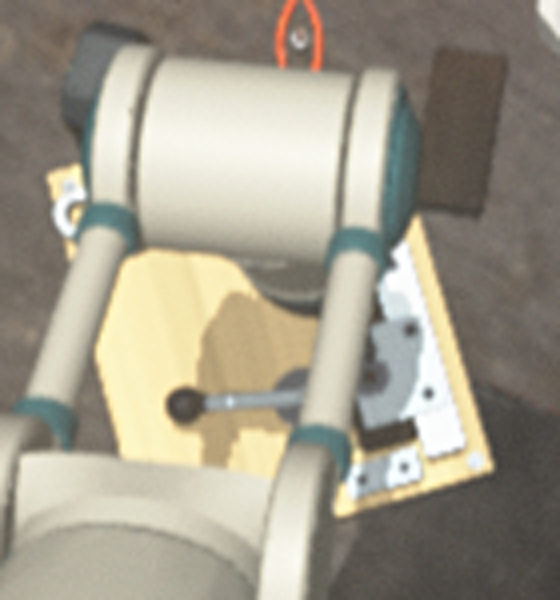

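The block's near end shows past the drill plate at (390,435), a few mm short of the stop at (385,460). The lever is unchanged, with its knob at (186,404). I'll push on gently to the stop.

```bash
echo '[[0,-0.002,0,0],[0,-0.001,0,0],[0,-0.001,0,0],[0,0,0,0]]' | python3 steer.py >/dev/null; python3 s.py
echo '[[0,-0.001,0,0],[0,-0.001,0,0],[0,-0.001,0,0],[0,0,0,0]]' | python3 steer.py >/dev/null; python3 s.py
```

```text
t 9.73 jig [49.4  4.6] z 70.2 psi 3.141 Fjig [0.8 1.8] w -0.0002
t 10.07 jig [49.7  3.7] z 70.5 psi 3.14 Fjig [-0.3  6.3] w -0.0001
```

```bash
echo '[[0,-0.001,0,0],[0,-0.001,0,0],[0,0,0,0]]' | python3 steer.py >/dev/null; python3 s.py
echo '[[0,-0.001,0,0],[0,0,0,0]]' | python3 steer.py >/dev/null; python3 s.py
```

```text
t 10.32 jig [49.7  3.6] z 70.9 psi 3.139 Fjig [-2.2  9.1] w 0.0004
t 10.48 jig [49.8  3.5] z 71.1 psi 3.139 Fjig [-2.3 10.6] w -0.0002
```

```bash
echo '[[0,0.006,0,0],[0,0.004,-0.01,0],[0,0,-0.03,0],[0,0,-0.03,0],[0,0,0,0]]' | python3 steer.py >/dev/null; python3 s.py 5 -14 66 3.1416
python3 - <<'E'
from rig import manip
import cv2,numpy as np
o=[]
for n,(x,y) in dict(top=(230,195),side=(270,235)).items():
    a=manip.get_image(n)["img"][y:y+90,x:x+90,::-1]; o.append(cv2.resize(a,None,fx=4.4,fy=4.4,interpolation=cv2.INTER_CUBIC))
cv2.imwrite("pics/e.png",np.hstack(o))
E
```

```text
t 10.9 jig [50.3 10.6] z 144.8 psi 3.141 Fjig [0.5 1.3] w 0.0001
shift tool axes mm [ 45.6 -25.   78.5] turn -0.001
```

View pics/e.png

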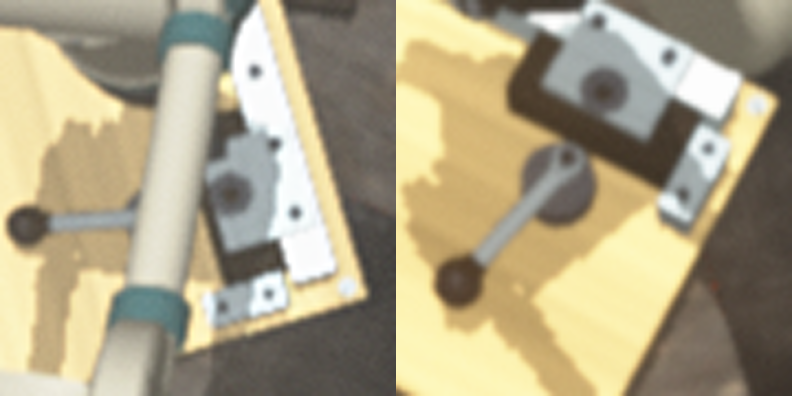

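The picture shows the block home against fence and stop, with the lever open (side view: knob (458,282), hub (566,157)) and a small gap at the cam. Next I go to the lever bar's -y side.

```bash
python3 s.py -34 -71 145 2.906
echo '[[0.02,-0.02,0,0],[0.032,-0.031,0,0],[0.032,-0.031,0,0],[0,0,0,0.117],[0,0,0,0.117]]' | python3 steer.py >/dev/null; python3 s.py -34 -71 77 2.906
```

```text
t 11.0 jig [49.4  8.2] z 140.8 psi 3.141 Fjig [ 0.  -1.1] w -0.0003
shift tool axes mm [ 83.3 -79.3  -4.2] turn 0.235
t 11.42 jig [-32.9 -73.8] z 138.3 psi 2.903 Fjig [0.2 0.4] w 0.0001
shift tool axes mm [ 1.8  2.9 61.3] turn -0.003
```

```bash
echo '[[0.002,0,0.025,0],[0,0,0.02,0],[0,0,0.012,0],[0,0,0.004,0],[0,0,0,0]]' | python3 steer.py >/dev/null; python3 s.py -34 -71 77 2.906
echo '[[0,0.004,0,0],[0,0.004,0,0],[0,0.002,0,0],[0,0,0,0]]' | python3 steer.py >/dev/null; python3 s.py
```

```text
t 11.83 jig [-33.1 -70.9] z 77.2 psi 2.907 Fjig [-0.3  0.5] w 0.0002
shift tool axes mm [ 0.9 -0.3  0.2] turn 0.001
t 12.17 jig [-30.1 -58.6] z 79.6 psi 2.907 Fjig [-1.  -0.4] w 0.0001
```

```bash
echo '[[0.0012,0.0047,0,0.1],[0.0012,0.0047,0,0.1],[0.0012,0.0047,0,0.1],[0.0012,0.0047,0,0.1]]' | python3 steer.py >/dev/null; python3 s.py
echo '[[0.0012,0.0047,0,0.1],[0.0012,0.0047,0,0.1],[0.0012,0.0047,0,0.1],[0.0012,0.0047,0,0.1]]' | python3 steer.py >/dev/null; python3 s.py
python3 - <<'E'
from rig import manip
import cv2,numpy as np
o=[]
for n,(x,y) in dict(top=(220,195),side=(270,235)).items():
    a=manip.get_image(n)["img"][y:y+90,x:x+90,::-1]; o.append(cv2.resize(a,None,fx=4.4,fy=4.4,interpolation=cv2.INTER_CUBIC))
cv2.imwrite("pics/f.png",np.hstack(o))
E
```

```text
t 12.5 jig [-28.1 -40. ] z 79.5 psi 2.502 Fjig [-2.3 -2.1] w 0.0001
t 12.83 jig [-18.2 -23.1] z 79.6 psi 2.101 Fjig [-1.8 -1.8] w -0.0
```

```bash
echo '[[0.0012,0.0047,0,0.1],[0.0012,0.0047,0,0.1],[0.0006,0.0023,0,0.05],[0,0,0,0]]' | python3 steer.py >/dev/null; python3 s.py
echo '[[0.0006,0.0023,0,0.05],[0,0.001,0,0],[0,0,0,0]]' | python3 steer.py >/dev/null; python3 s.py
```

```text
t 13.27 jig [ -8.5 -14.9] z 79.6 psi 1.858 Fjig [-1.   0.1] w -0.0
t 13.52 jig [ -6.4 -13.8] z 79.5 psi 1.809 Fjig [-5.6 -0.3] w 0.0001
```

```bash
echo '[[0,0.001,0,0.02],[0,0.001,0,0.02],[0,0,0,0]]' | python3 steer.py >/dev/null; python3 s.py
echo '[[0,0.001,0,0.02],[0,0.001,0,0],[0,0,0,0]]' | python3 steer.py >/dev/null; python3 s.py
```

```text
t 13.77 jig [ -5.6 -13.2] z 79.4 psi 1.767 Fjig [-8.5 -1. ] w -0.0001
t 14.02 jig [ -4.9 -12.8] z 79.4 psi 1.747 Fjig [-12.7   1.7] w 0.0001
```

```bash
echo '[[0,0.0005,0,0],[0,0,0,0],[0,0,0,0]]' | python3 steer.py >/dev/null; python3 s.py
echo '[[0,-0.004,0,0],[0,-0.01,0,0],[0,-0.01,-0.01,0],[0,0,-0.04,0],[0,0,-0.04,0]]' | python3 steer.py >/dev/null
echo '[[0,-0.03,-0.03,0],[0,-0.03,-0.03,0],[0,-0.03,0,0],[0,-0.03,0,0],[0,0,0,0]]' | python3 steer.py >/dev/null; python3 s.py
python3 - <<'E'
from rig import manip
import cv2,numpy as np
o=[]
for n,(x,y) in dict(top=(235,195),side=(270,235)).items():
    a=manip.get_image(n)["img"][y:y+90,x:x+90,::-1]; o.append(cv2.resize(a,None,fx=4.4,fy=4.4,interpolation=cv2.INTER_CUBIC))
cv2.imwrite("pics/g.png",np.hstack(o))
E
```

```text
t 14.27 jig [ -4.8 -12.8] z 79.4 psi 1.747 Fjig [-13.2   0.2] w -0.0003
t 15.1 jig [-146.3  -39.1] z 230.1 psi 1.752 Fjig [ 0.4 -0.7] w -0.0002
```

View pics/g.png

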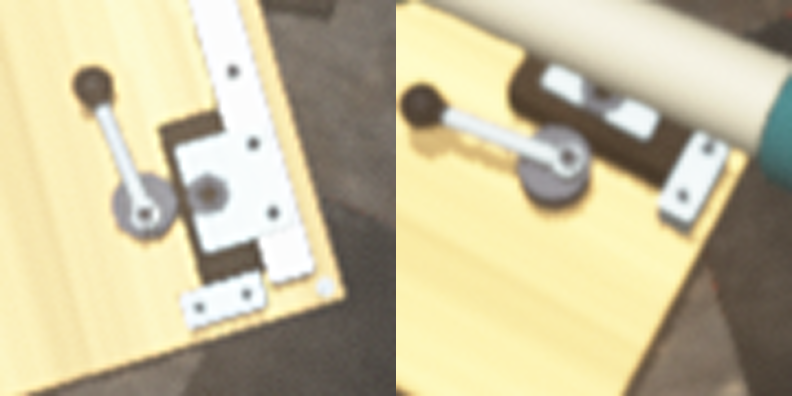

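The block sits flush against both fence and stop. The lever has swung to about 1.4 rad (top view: knob (92,86), hub (145,212)), the cam is on the block, and the robot is clear.

```bash
python3 -c "
from rig import manip
print(manip.sign_off())"
```

```text
the job is handed in; nothing more can be done
None
```

The block is home against the fence and end stop, the cam lever is wedged at about 1.4 rad after a 13 N push, and the job was handed in at about 15 s; sign-off returned no verdict, and the bystanders were never touched.

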